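# Lift the dip basket off its drip hook with the lifting fork

## Robot

A 6-joint arm with a two-finger parallel gripper is mounted at the origin on the work surface; the furniture and walls round the work are solid. World frame = base frame: x ahead of the robot, y to its left, z up, the work surface at z = 0. Lengths are in m, angles in degrees, forces in N, time in s.
With the tool pointing down it reaches from about 0.4 to 0.825 m from the base axis. Payload 7 kg.
Tool frame: the origin (TCP) lies midway between the tips of the shut fingers; the grasp point (between the pads) lies 19 mm behind it; z points along the fingers, y is the line along which they close (so a half turn about z gives the same grasp; the last joint's range is limited). The gripper opens to 88 mm and grips with 3 to 60 N. Pads are 19 mm wide; open, the fingers measure 130 mm over their backs; the gripper's body (78 mm by 193 mm) begins 47 mm behind the grasp point.
Start: joints at [82.569, 20.546, 0.682, 0, -70.136, -16.507], TCP at [0.274, 0.617, 0.227] pointing down, gripper open.
Joint ranges: [-176.03, 176.03], [-82.01, 121.73], [-58.28, 71.71], [-173.87, 95.51], [-174.79, -0.11], [-173.66, 173.66]. Speed limits (degrees/s): [136.94, 136.94, 172.46, 180, 180, 180].

## Interface

Orientations are given as [roll, pitch, yaw] about the fixed x, y, z axes, in that order (R = Rz(yaw) Ry(pitch) Rx(roll)).
In Python, from plant import telemetry, viewer, workorder gives the robot as it stands. The module is installed in compiled form; this text tells all that it offers.
- The arm moves only by the tool carry_out, never from a script. Its argument "rows" is a list of rows, each a list of 6 numbers: the shift along the tool's x, y, z in m, then the turn, a rotation vector about the tool's x, y, z in rad. In form: [[tx, ty, tz, ax, ay, az], ...]. A call has 1 to 8 rows; each row is the pose to reach, as a shift and turn from the pose commanded when the call began, along the tool's axes at that moment; what a row does not reach only later rows make up. A row lasts 1/8 s, in which the tool goes at most 62.5 mm and 10.7 degrees, less where a joint would pass 70% of its speed; a pose out of reach is approached as far as the arm can. A call with a gripper value outside its range is refused whole. "grip" is the gripper's target within -1 to 1 (fully open at 1, half-way at 0, shut at -1), set as the call begins (left out, the last holds). The fingers move at their own pace and stop on an object; the grip force is fixed at half the most. Time passes only in rows, so rows that repeat a pose let the fingers close. It gives the time, the measured TCP pose, the force, the opening and the grip force at its end, in the units of the state.
- telemetry.get_obs(): the state, without advancing time (a new reading comes with each control period).
- viewer.snapshot(name): name is "side" or "top"; returns the picture (400x640x3 uint8, red, green, blue); there is no depth.
- viewer.camera_info(name): a dict with "intrinsics" (3x3 intrinsics, pixels), "extrinsics" (4x4, takes a point from camera to world coordinates). Camera axes: x right, y down, z forward; pixel columns grow to the right and rows downward; lengths in m; the calibration is good to about 2 mm. A picture is of the moment at which its call begins. camera_info takes no time and is no camera call.
- workorder.close_job(): hands the job in; it is judged then, once.
The state is a dict: "clock": time; "joint_pos": joint angles; "qvel": joint speeds; "tau": joint torques, N m; "tool_pos": TCP position; "orientation": TCP orientation; "force": force on the tool from outside, world axes, zero at the start; "moment": the same for the moment, N m; "opening": finger opening in m; "gripper_force": force on a finger pad.
Only numpy, scipy, OpenCV 4.12 (cv2) and the standard library are available. Lean on these libraries where they do the work, as an engineer would, in place of code of your own. Each camera call takes 0.05 s, during which the arm holds its last target. There are 200 camera calls.

## Task

The washed wire basket on the drip hook has drained: take the yellow lifting fork from its mat, use it to lift the basket by its bail up and off the hook, and stand the basket gently in the middle of the blue tray, never touching the basket with the gripper or arm. Then stand the fork upright back in the middle of its mat, along the mat as it stood before. Leave the wash bottle beside the hook stand and the tape roll near the mat where they are.

Things in the scene. Friction and masses are not known exactly. Their poses are not given: they have to be found in the camera images.
- fork_grip (a point): Centre of the black grip of the loose yellow C-shaped lifting fork (0.14 kg, 114 mm tall), which stands on its tines on the mat. Frame: z up, x the way the tines point. Grip: square bar 22 x 22 x 52 mm (x, y, z), from 62 to 114 mm above the fork's underside; this point is 88 mm above the underside, over the tines' middle. Top arm: 34 to 24 mm below this point, x -40 to +12 mm, 16 mm wide.
- fork_tines (a point): Point on the same fork (same frame) midway between its two tines, level with their upper sides, 80 mm straight below fork_grip. Tines: flat bars 8 mm wide and 8 mm thick, centred at y = +-25 mm, x = -40 to +36 mm; red tips at x = 31 to 36 mm stand 10 mm above them. At x = -40 to -30 mm a 16 mm wide upright spine and a 58 mm wide cross bar join tines and top arm.
- mat: Fixed flat black rubber mat for the fork at the far edge of the bench behind the rows of club heads, 76 x 120 x 4 mm (x, y, z), its long side about along the bench edge; the fork starts with its tines along the long side, pointing to -y; origin at the centre of its underside, its top 4 mm higher. The neighbouring club heads are about 80 mm tall.
- basket_bar (a point): Centre of the straight top bar of the basket's stiff bail. It runs along the basket's y, 8 mm thick, 90 mm long, its axis 125 mm above the basket's underside, on 6 mm uprights at y = +-45 mm; the opening below it, down to the rim, is 76 mm high and 84 mm wide. At the start it rests across the hook; the basket can swing about it like a pendulum.
- basket: Loose wire basket, 64 x 92 x 45 mm (x, y, z) without its bail, about 0.18 kg, black ferrules fixed in it; origin at the centre of its underside, y along the bail's bar.
- hook_seat (a point): Seat of the fixed drip stand's hook, 168 mm above the bench: upper side of a level steel strap, 18 mm wide (y), 5 mm thick. Frame: the hook points to -x. The strap runs from the post (x = 65 to 79 mm, 24 mm wide, no higher) to an upturned lip at x = -16 to -12 mm that rises 14 mm above the seat. Foot below: 20 mm high, x = 12 to 82 mm, y = +-32 mm.
- tray: Fixed blue drying tray, 120 x 130 mm outside (x, y), 30 mm high, walls 4 mm thick, its inner floor 20 mm above the bench; origin at the centre of its underside.
- wash_bottle: Bystander: squeeze bottle with red cap, 70 x 60 x 178 mm, standing; origin at the centre of its underside.
- tape_roll: Bystander: roll of brown packing tape lying flat, 72 x 72 x 18 mm; origin at the centre of its underside.

How it is judged:
By the outcome, as a careful person would: the job done as asked, in the order asked, and still so for the second after the job is handed in, with the robot touching nothing.
It also fails if it takes over 72 s, if anything falls off the work surface, if the arm or the gripper's body presses on something with over 40 N, if the wrist force passes 120 N, or if a joint passes its speed limit or range.

## Working session

There is one attempt and no reset: what is moved stays moved. The work goes in short steps, Python scripts to look and compute and a tool call to move; the robot and the scene stay as the last step left them, time stands still between calls to the robot, and variables do not carry over. Pictures are saved under pics/ and viewed, at most 10 in all, crops included, and the job is handed in when it is done.

Besides the shell and the picture viewer there is one more tool, called after "Call:" by a JSON object that holds its "fn" and its "kwargs", one argument or row to a line. carry_out: Moves the arm, as the interface text tells. Its arguments: {"type":"object","properties":{"rows":{"type":"array"},"grip":{"type":"number"}},"required":["rows"]}

```bash
mkdir -p pics; python3 - <<'E'
from plant import telemetry, viewer
import cv2,numpy as np
for n in("side","top"):
    cv2.imwrite(f"pics/{n}0.png",viewer.snapshot(n)[:,:,::-1])
    c=viewer.camera_info(n);print(n,np.round(c["intrinsics"],1).tolist(),np.round(c["extrinsics"],3).tolist())
print(telemetry.get_obs())
E
```

```text
side [[402.8, 0.0, 320.5], [0.0, 402.8, 200.7], [0.0, 0.0, 1.0]] [[-0.999, 0.03, -0.037, 0.57], [0.047, 0.607, -0.793, 0.718], [-0.002, -0.794, -0.608, 0.821], [0.0, 0.0, 0.0, 1.0]]
top [[381.9, 0.0, 313.2], [0.0, 381.9, 203.5], [0.0, 0.0, 1.0]] [[-0.156, -0.965, 0.208, 0.317], [-0.988, 0.153, -0.035, -0.169], [0.002, -0.211, -0.977, 1.022], [0.0, 0.0, 0.0, 1.0]]
{'clock': 0.1, 'joint_pos': array([ 8.25697715e+01,  2.05878443e+01,  6.41631982e-01, -1.79808903e-02,
       -7.01372785e+01, -1.65070041e+01]), 'qvel': array([ 0.05327864, -0.12152521,  0.14209205,  0.0116066 ,  0.03311946,
       -0.00861714]), 'tau': array([-1.60397856e-03, -5.84162235e+01,  2.93747860e+01,  7.01541960e+00,
        1.01500683e-02, -4.83405665e-05]), 'tool_pos': array([0.27371796, 0.61654745, 0.22572965]), 'orientation': array([ 1.79915147e+02, -7.51706097e-03, -2.39433486e+01]), 'force': array([-0.35309905, -0.44150957,  0.58247407]), 'moment': array([-0.01148837, -0.03360512,  0.00183086]), 'gripper_force': 0.0, 'opening': 0.08751431567111219}
```

View pics/side0.png

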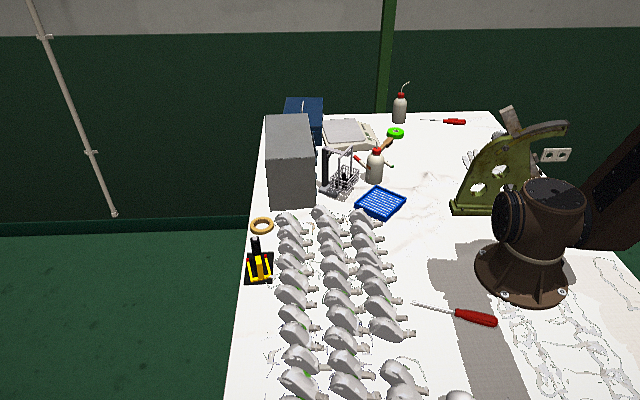

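View pics/top0.png

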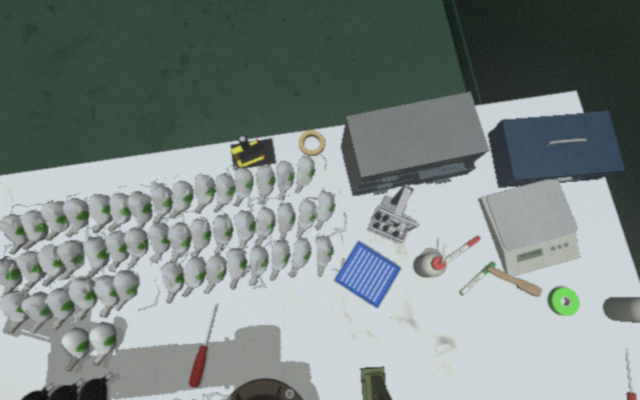

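```bash
cat > h.py <<'E'
from plant import telemetry, viewer
import cv2,numpy as np
np.set_printoptions(precision=4,suppress=True)
from scipy.spatial.transform import Rotation as Rn
def cam(n):
    c=viewer.camera_info(n);return np.array(c["intrinsics"]),np.array(c["extrinsics"])
def ray(n,uv):
    K,E=cam(n);d=E[:3,:3]@np.linalg.inv(K)@[uv[0],uv[1],1];return E[:3,3],d/np.linalg.norm(d)
def onz(n,uv,z):
    o,d=ray(n,uv);return o+d*(z-o[2])/d[2]
def two(a,b): # side uv, top uv
    (o,d),(p,e)=ray("side",a),ray("top",b)
    s=np.linalg.lstsq(np.c_[d,-e],p-o,rcond=None)[0]
    x,y=o+s[0]*d,p+s[1]*e;return (x+y)/2,np.linalg.norm(x-y)
def proj(n,P):
    K,E=cam(n);q=E[:3,:3].T@(np.asarray(P)-E[:3,3]);q=K@q;return q[:2]/q[2]
def crop(im,x,y,w,h,s):return cv2.resize(im[y:y+h,x:x+w],None,fx=s,fy=s,interpolation=cv2.INTER_CUBIC)
def tool(target_pos,rpy=None):
    """shift in tool axes and rotvec from present pose"""
    o=telemetry.get_obs();R=Rn.from_euler("xyz",o["orientation"],degrees=True)
    t=R.inv().apply(np.array(target_pos)-o["tool_pos"])
    r=(R.inv()*Rn.from_euler("xyz",rpy,degrees=True)).as_rotvec() if rpy is not None else np.zeros(3)
    return t,r
E
python3 - <<'E'
from h import *
s=cv2.imread("pics/side0.png");t=cv2.imread("pics/top0.png")
a=np.hstack([crop(s,235,210,60,80,5),crop(s,310,135,125,100,4)[:400]])
b=np.hstack([crop(t,225,125,110,60,4),crop(t,340,170,110,110,3)[:240]])
b=np.hstack([crop(t,225,125,75,50,5)[:200],crop(t,365,180,85,50,5)[:200]])
W=800
pad=lambda m:cv2.copyMakeBorder(m,0,0,0,W-m.shape[1],cv2.BORDER_CONSTANT)
cv2.imwrite("pics/c0.png",np.vstack([pad(a),pad(b)][:2])[:600])
E
```

```text
(no output)
```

View pics/c0.png

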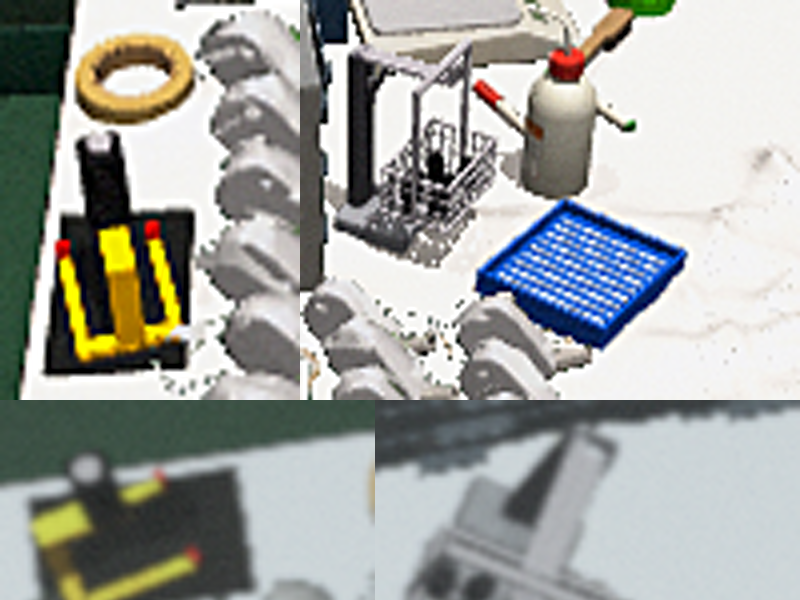

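```bash
python3 - <<'E'
from h import *
t=cv2.imread("pics/top0.png")
cv2.imwrite("pics/c1.png",crop(t,330,175,125,95,6))
for n,l in(("side",[(247.8,259.4),(265.4,255.8)]),("top",[(257,140),(264,156)])):
    for p in l: print(n,"tip",onz(n,p,.022))
print("grip",onz("side",(255,238.4),.118),onz("top",(242.6,139),.118),two((255,238.4),(242.6,139)))
print("mat side",*[onz("side",p,.004)[:2] for p in((247.6,252.2),(273.8,252),(272.6,283.6),(244,285))])
print("mat top",*[onz("top",((x/5)+225,(y-400)/5+125),.004)[:2] for x,y in((30,498),(238,470),(255,590))])
print("bar side",*[onz("side",p,.172) for p in((339,157.5),(352,145.5))],"post",onz("side",(325,147.5),.168))
for n,l in(("side",((450,200),(565,688/8))),): pass
tr=[(310+(x-300)/4,135+y/4) for x,y in((478,272),(565,200),(687,250),(608,320))]
print("tray side",*[onz("side",p,.03)[:2] for p in tr])
m=cv2.inRange(cv2.cvtColor(t,cv2.COLOR_BGR2HSV),(100,150,80),(125,255,255));m[:, :330]=0;m[:,410:]=0
c=max(cv2.findContours(m,0,2)[0],key=cv2.contourArea);b=cv2.boxPoints(cv2.minAreaRect(c))
q=np.array([onz("top",p,.03)[:2] for p in b]);print("tray top",q,q.mean(0))
E
```

```text
side tip [ 0.7336 -0.0714  0.022 ]
side tip [ 0.6861 -0.0828  0.022 ]
top tip [ 0.7319 -0.0794  0.022 ]
top tip [ 0.6825 -0.0925  0.022 ]
grip [ 0.7026 -0.0505  0.118 ] [ 0.7003 -0.0527  0.118 ] (array([ 0.7022, -0.0525,  0.1157]), np.float64(0.0017408571290075268))
mat side [ 0.7406 -0.1178] [ 0.6657 -0.1149] [0.6636 0.0027] [0.7383 0.0038]
mat top [ 0.7371 -0.0037] [ 0.7355 -0.1217] [ 0.6636 -0.1215]
bar side [ 0.4632 -0.3468  0.172 ] [ 0.415  -0.4187  0.172 ] post [ 0.5025 -0.4172  0.168 ]
tray side [ 0.4137 -0.2983] [ 0.3283 -0.3943] [ 0.24  -0.319] [ 0.3204 -0.233 ]
tray top [[ 0.3226 -0.2282]
 [ 0.4074 -0.3047]
 [ 0.3453 -0.375 ]
 [ 0.2626 -0.298 ]] [ 0.3345 -0.3015]
```

View pics/c1.png

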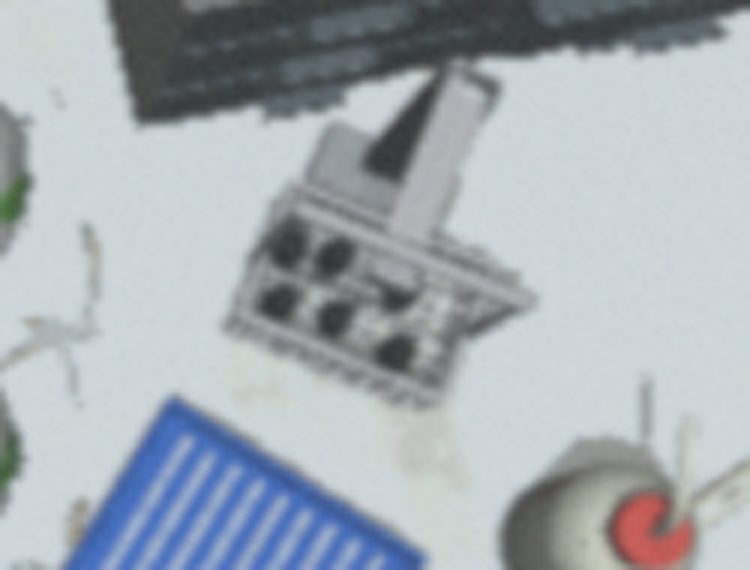

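```bash
python3 - <<'E'
from h import *
f=lambda x,y:(330+x/6,175+y/6)
print("bar top",[onz("top",f(*p),.172)[:2] for p in((298,188),(530,298))],"strap",[onz("top",f(*p),.168)[:2] for p in((470,78),(412,235))])
print("two",two((339,157.5),f(298,188)),two((352,145.5),f(530,298)))
print("basket bottom edge", [onz("top",f(*p),.09)[:2] for p in((230,325),(430,405))])
T=[onz("top",p,.03)[:2] for p in((360,241),(401,263),(377,306.5),(334.5,282))]
print("tray",T,np.mean(T,0))
print("box",two((316,153),(350,181)),two((310,113),(485,148)),"press",onz("side",(450,212),0),onz("top",(361,370),.0),onz("top",(361,370),.15))
print("bottle cap",two((376,150.5),(438,263)))
E
```

```text
bar top [array([ 0.4674, -0.3481]), array([ 0.4124, -0.426 ])] strap [array([ 0.5002, -0.4227]), array([ 0.4435, -0.3881])]
two (array([ 0.4652, -0.3475,  0.1723]), np.float64(0.004241813383319823)) (array([ 0.4134, -0.4277,  0.1667]), np.float64(0.0008180203497069592))
basket bottom edge [array([ 0.4299, -0.3267]), array([ 0.3849, -0.4011])]
tray [array([ 0.4101, -0.3097]), array([ 0.3379, -0.4035]), array([ 0.2414, -0.3218]), array([ 0.3175, -0.2266])] [ 0.3267 -0.3154]
box (array([ 0.5299, -0.2861,  0.2236]), np.float64(0.013113594243949178)) (array([ 0.5505, -0.5995,  0.2063]), np.float64(0.011181871131979172)) press [ 0.1048 -0.274   0.    ] [ 0.0946 -0.2575  0.    ] [ 0.1272 -0.2446  0.15  ]
bottle cap (array([ 0.3238, -0.4675,  0.1219]), np.float64(0.0027971959737610784))
```

```bash
python3 - <<'E'
from h import *
print(tool((.702,-.0525,.19),(180,0,-166)))
E
```

```text
(array([0.6629, 0.4376, 0.0365]), array([ 0.0005, -0.0019,  2.4794]))
```

Call:
{"fn": "carry_out", "kwargs": {
  "rows": [
    [0.663,0.438,0.036,0,0,2.479],
    [0.663,0.438,0.036,0,0,2.479],
    [0.663,0.438,0.036,0,0,2.479],
    [0.663,0.438,0.036,0,0,2.479],
    [0.663,0.438,0.036,0,0,2.479],
    [0.663,0.438,0.036,0,0,2.479],
    [0.663,0.438,0.036,0,0,2.479],
    [0.663,0.438,0.036,0,0,2.479]
  ],
  "grip": 0.3
}}

```text
clock: 1.1
tool_pos: [0.5437, 0.1943, 0.2038]
orientation: [180.0, 0.0, -110.2]
force: [1.2, 0.6, -0.3]
opening: 0.0568
gripper_force: 0.0
```

```bash
python3 - <<'E'
from h import *
o=telemetry.get_obs();print(o["tool_pos"],o["orientation"],o["joint_pos"],o["clock"])
print(tool((.702,-.0525,.19),(180,0,-166)))
E
```

```text
[0.5437 0.1943 0.2038] [ 179.995     0.0016 -110.2212] [ 39.0648  12.3506 -13.8419  -0.0057 -63.8087 -59.2834] 1.1
(array([ 0.1769, -0.2338,  0.0138]), array([ 0.0001, -0.    ,  0.9735]))
```

Call:
{"fn": "carry_out", "kwargs": {
  "rows": [
    [0.177,-0.234,0.014,0,0,0.973],
    [0.177,-0.234,0.014,0,0,0.973],
    [0.177,-0.234,0.014,0,0,0.973],
    [0.177,-0.234,0.014,0,0,0.973],
    [0.177,-0.234,0.014,0,0,0.973],
    [0.177,-0.234,0.014,0,0,0.973],
    [0.177,-0.234,0.014,0,0,0.973],
    [0.177,-0.234,0.014,0,0,0.973]
  ]
}}

```text
clock: 2.1
tool_pos: [0.7026, -0.0488, 0.1902]
orientation: [180.0, 0.0, -165.5]
force: [-1.2, -0.9, 1.0]
opening: 0.0572
gripper_force: 0.0
```

```bash
python3 - <<'E'
from h import *
o=telemetry.get_obs();print(o["tool_pos"],o["orientation"],o["joint_pos"],o["clock"],o["opening"])
s=viewer.snapshot("side")[:,:,::-1];t=viewer.snapshot("top")[:,:,::-1]
cv2.imwrite("pics/s1.png",s);cv2.imwrite("pics/t1.png",t)
cv2.imwrite("pics/c2.png",np.hstack([crop(s,210,160,100,130,4),crop(t,210,80,100,130,4)]))
print(tool((.702,-.0525,.077),(180,0,-166)))
E
```

```text
[ 0.7026 -0.0488  0.1902] [ 179.992     0.0055 -165.4883] [ 11.8241  24.5086   1.9339  -0.0089 -67.4201 -87.309 ] 2.1 0.05723782789188411
(array([ 0.0017, -0.0035,  0.1135]), array([0.    , 0.0006, 0.0088]))
```

View pics/c2.png

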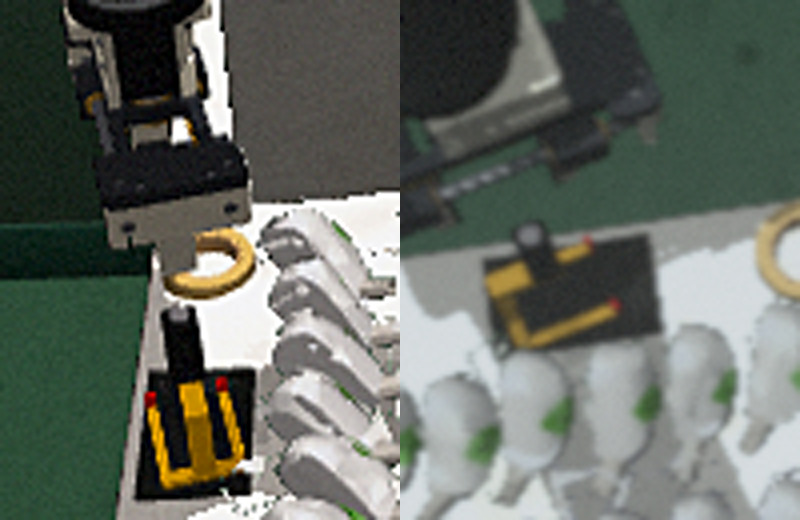

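Call:
{"fn": "carry_out", "kwargs": {
  "rows": [
    [0.002,-0.0035,0.02,0,0,0.009],
    [0.002,-0.0035,0.045,0,0,0.009],
    [0.002,-0.0035,0.07,0,0,0.009],
    [0.002,-0.0035,0.09,0,0,0.009],
    [0.002,-0.0035,0.105,0,0,0.009],
    [0.002,-0.0035,0.1135,0,0,0.009],
    [0.002,-0.0035,0.1135,0,0,0.009]
  ]
}}

```text
clock: 3.08
tool_pos: [0.7018, -0.0535, 0.0762]
orientation: [180.0, -0.0, -166.1]
force: [0.7, -0.3, 0.1]
opening: 0.0569
gripper_force: 0.0
```

Call:
{"fn": "carry_out", "kwargs": {
  "rows": [
    [0,0,0,0,0,0],
    [0,0,0,0,0,0],
    [0,0,0,0,0,0],
    [0,0,0,0,0,0],
    [0,0,0,0,0,0],
    [0,0,0,0,0,0]
  ],
  "grip": -1
}}

```text
clock: 3.82
tool_pos: [0.7017, -0.0538, 0.0762]
orientation: [180.0, -0.0, -166.1]
force: [0.3, -0.4, -1.0]
opening: 0.0219
gripper_force: 30.0
```

```bash
python3 - <<'E'
from h import *
o=telemetry.get_obs();print(o["tool_pos"],o["orientation"],o["opening"],o["gripper_force"],o["force"])
s=viewer.snapshot("side")[:,:,::-1];t=viewer.snapshot("top")[:,:,::-1]
cv2.imwrite("pics/s2.png",s);cv2.imwrite("pics/t2.png",t)
cv2.imwrite("pics/c3.png",np.hstack([crop(s,230,200,80,100,4),crop(t,215,110,80,100,4)]))
E
```

```text
[ 0.7017 -0.0538  0.0762] [ 179.9946   -0.0286 -166.1486] 0.021881045445115373 29.999662935733795 [ 0.2997 -0.4152 -1.0155]
```

View pics/c3.png

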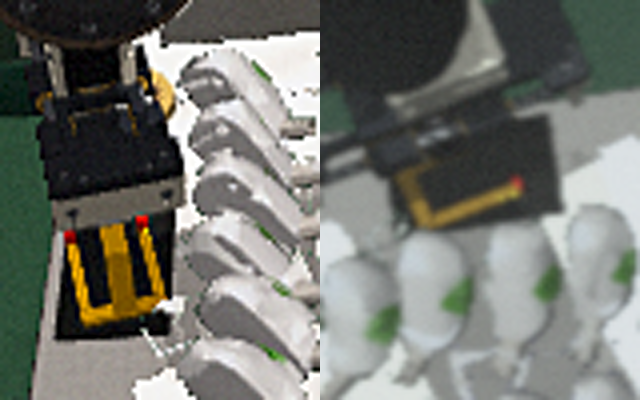

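```bash
python3 - <<'E'
from h import *
for p in((.7017,-.0538,.25),(.42,-.15,.25),(.376,-.344,.211)):
    print(tool(p,(180,0,-123)))
E
```

```text
(array([ 0.0001, -0.    , -0.1738]), array([ 0.0002, -0.0004, -0.7531]))
(array([ 0.2966, -0.026 , -0.1737]), array([ 0.0002, -0.0004, -0.7531]))
(array([ 0.3858, -0.2038, -0.1347]), array([ 0.0002, -0.0004, -0.7531]))
```

Call:
{"fn": "carry_out", "kwargs": {
  "rows": [
    [0,0,-0.01,0,0,0],
    [0,0,-0.03,0,0,0],
    [0,0,-0.06,0,0,0],
    [0,0,-0.1,0,0,0],
    [0,0,-0.135,0,0,0],
    [0,0,-0.16,0,0,0],
    [0,0,-0.174,0,0,0],
    [0,0,-0.174,0,0,0]
  ]
}}

```text
clock: 4.92
tool_pos: [0.7022, -0.0537, 0.2515]
orientation: [-180.0, 0.1, -166.1]
force: [-0.2, -0.2, -1.9]
opening: 0.0219
gripper_force: 30.0
```

Call:
{"fn": "carry_out", "kwargs": {
  "rows": [
    [0.02,-0.002,0,0,0,-0.05],
    [0.06,-0.005,0,0,0,-0.15],
    [0.11,-0.01,0,0,0,-0.28],
    [0.16,-0.014,0,0,0,-0.41],
    [0.21,-0.018,0,0,0,-0.54],
    [0.255,-0.022,0,0,0,-0.66],
    [0.285,-0.025,0,0,0,-0.73],
    [0.297,-0.026,0,0,0,-0.753]
  ]
}}

```text
clock: 5.92
tool_pos: [0.4178, -0.1505, 0.2497]
orientation: [179.9, -0.0, -123.0]
force: [0.7, 1.0, -1.6]
opening: 0.0219
gripper_force: 30.0
```

```bash
python3 - <<'E'
from h import *
print(tool((.376,-.344,.211),(180,0,-123)))
E
```

```text
(array([ 0.1851, -0.0703,  0.0387]), array([ 0.0009, -0.0002,  0.0002]))
```

Call:
{"fn": "carry_out", "kwargs": {
  "rows": [
    [0.02,-0.008,0,0,0,0],
    [0.055,-0.021,0,0,0,0],
    [0.095,-0.036,0.005,0,0,0],
    [0.13,-0.05,0.015,0,0,0],
    [0.16,-0.061,0.027,0,0,0],
    [0.178,-0.068,0.035,0,0,0],
    [0.185,-0.07,0.0387,0,0,0],
    [0.185,-0.07,0.0387,0,0,0]
  ]
}}

```text
clock: 6.92
tool_pos: [0.3776, -0.3433, 0.211]
orientation: [179.9, -0.0, -123.1]
force: [-0.3, -0.3, -1.3]
opening: 0.0219
gripper_force: 30.0
```

```bash
python3 - <<'E'
from h import *
o=telemetry.get_obs();print(o["tool_pos"],o["orientation"])
s=viewer.snapshot("side")[:,:,::-1];t=viewer.snapshot("top")[:,:,::-1]
cv2.imwrite("pics/s3.png",s);cv2.imwrite("pics/t3.png",t)
cv2.imwrite("pics/c4.png",np.hstack([crop(s,315,130,80,100,5),crop(t,340,170,80,100,5)]))
P=o["tool_pos"];tx=Rn.from_euler("z",-123,degrees=True).apply([1,0,0]);f=np.array([np.cos(np.radians(-33)),np.sin(np.radians(-33)),0])
for l in(-.025,.025):
    q=P+.0335*f+l*tx;q[2]=P[2]-.0542;print("pred tip",q,proj("side",q),proj("top",q))
for n,im in(("side",s),("top",t)):
    h=cv2.cvtColor(im,cv2.COLOR_BGR2HSV);m=(((h[:,:,0]<8)|(h[:,:,0]>172))&(h[:,:,1]>150)&(h[:,:,2]>80)).astype(np.uint8)
    k,_,st,ce=cv2.connectedComponentsWithStats(m)
    print(n,[(c,a[4]) for c,a in zip(ce[1:],st[1:]) if a[4]>2 and 310<c[0]<440 and 120<c[1]<290])
E
```

```text
[ 0.3776 -0.3433  0.211 ] [ 179.9133   -0.0118 -123.0539]
pred tip [ 0.4193 -0.3406  0.1568] [353.1797 162.386 ] [379.3439 228.5579]
pred tip [ 0.392  -0.3825  0.1568] [360.2195 155.1634] [399.7509 237.4287]
side [(array([377.85, 149.15]), np.int32(20)), (array([356.7143, 157.5238]), np.int32(21)), (array([352.375, 164.625]), np.int32(8))]
top []
```

View pics/c4.png

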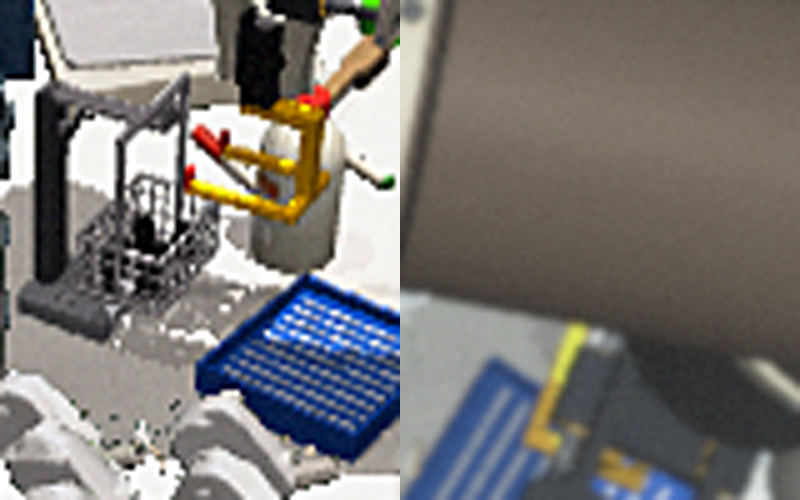

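Call:
{"fn": "carry_out", "kwargs": {
  "rows": [
    [0,-0.008,0,0,0,0],
    [0,-0.02,0,0,0,0],
    [0,-0.035,0,0,0,0],
    [0,-0.05,0,0,0,0],
    [0,-0.063,0,0,0,0],
    [0,-0.071,0,0,0,0],
    [0,-0.074,0,0,0,0],
    [0,-0.074,0,0,0,0]
  ]
}}

```text
clock: 8.02
tool_pos: [0.4396, -0.3837, 0.2116]
orientation: [180.0, -0.0, -123.0]
force: [0.7, -0.2, -2.7]
opening: 0.0217
gripper_force: 30.0
```

```bash
python3 - <<'E'
from h import *
o=telemetry.get_obs();print(o["tool_pos"],o["orientation"])
s=viewer.snapshot("side")[:,:,::-1]
cv2.imwrite("pics/s4.png",s)
cv2.imwrite("pics/c5.png",crop(s,310,125,80,75,8))
E
```

```text
[ 0.4396 -0.3837  0.2116] [ 179.9822   -0.0001 -123.0141]
```

View pics/c5.png

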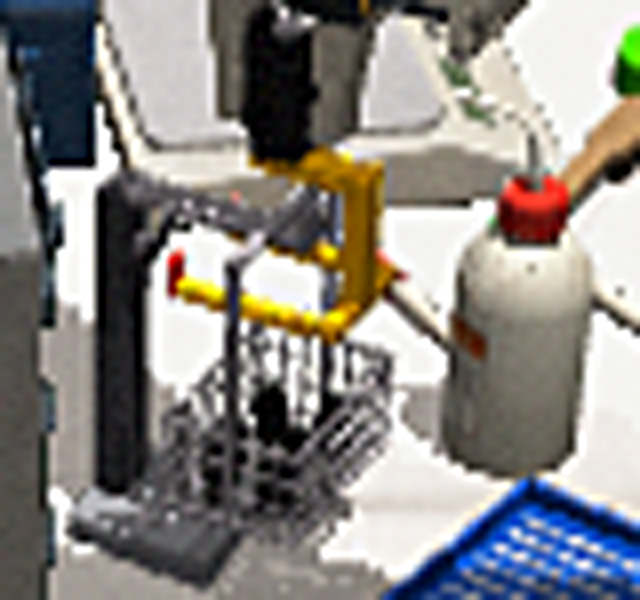

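Call:
{"fn": "carry_out", "kwargs": {
  "rows": [
    [0,0,-0.008,0,0,0],
    [0,0,-0.015,0,0,0],
    [0,0,-0.019,0,0,0],
    [0,0,-0.022,0,0,0],
    [0,0,-0.026,0,0,0],
    [0,0,-0.031,0,0,0],
    [0,0,-0.037,0,0,0],
    [0,0,-0.042,0,0,0]
  ]
}}

```text
clock: 9.07
tool_pos: [0.4398, -0.3837, 0.2542]
orientation: [-180.0, 0.0, -123.0]
force: [-0.2, -0.9, -4.6]
opening: 0.0217
gripper_force: 30.0
```

Call:
{"fn": "carry_out", "kwargs": {
  "rows": [
    [0,0,-0.004,0,0,0],
    [0,0,-0.007,0,0,0],
    [0,0,-0.009,0,0,0],
    [0,0,-0.01,0,0,0],
    [0,0,-0.01,0,0,0],
    [0,0,-0.01,0,0,0]
  ]
}}

```text
clock: 9.82
tool_pos: [0.4397, -0.3836, 0.2636]
orientation: [180.0, -0.0, -123.0]
force: [0.4, -0.3, -3.5]
opening: 0.0217
gripper_force: 30.0
```

```bash
python3 - <<'E'
from h import *
o=telemetry.get_obs();print(o["tool_pos"],o["orientation"],o["force"],o["moment"])
s=viewer.snapshot("side")[:,:,::-1]
cv2.imwrite("pics/s5.png",s)
cv2.imwrite("pics/c6.png",crop(s,310,125,80,75,8))
E
```

```text
[ 0.4397 -0.3836  0.2636] [ 179.9835   -0.0012 -123.0019] [ 0.3611 -0.2662 -3.45  ] [ 0.0541 -0.104   0.0151]
```

View pics/c6.png

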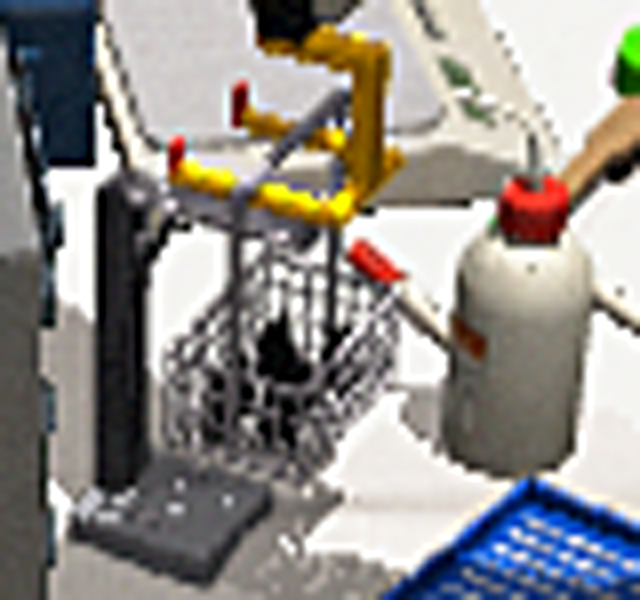

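```bash
python3 - <<'E'
from h import *
z=.2034
a,b=onz("side",(340,148.75),z),onz("side",(353.5,136.5),z);c=(a+b)/2
o=telemetry.get_obs();R=Rn.from_euler("xyz",o["orientation"],degrees=True)
d=R.inv().apply(c-o["tool_pos"]);print(a,b,c,"bar in tool",d)
R2=Rn.from_euler("xyz",(180,0,-130),degrees=True)
tgt=np.array([.326,-.313,0])-R2.apply(d);tgt[2]=o["tool_pos"][2]
print(tgt,tool(tgt,(180,0,-130)), tool(tgt+[.0,0,0]-R2.apply([0,0.0,0]),(180,0,-130))[0])
E
```

```text
[ 0.4611 -0.3459  0.2034] [ 0.4115 -0.4208  0.2034] [ 0.4363 -0.3833  0.2034] bar in tool [0.0016 0.003  0.0602]
[ 0.3293 -0.3137  0.2636] (array([0.0015, 0.1306, 0.    ]), array([ 0.0003, -0.    ,  0.1221])) [0.0015 0.1306 0.    ]
```

Call:
{"fn": "carry_out", "kwargs": {
  "rows": [
    [0,0.002,0,0,0,0],
    [0,0.007,0,0,0,0],
    [0,0.014,0,0,0,0],
    [0,0.022,0,0,0,0],
    [0,0.031,0,0,0,0],
    [0,0.04,0,0,0,0],
    [0,0.05,0,0,0,0.01],
    [0.0005,0.06,0,0,0,0.025]
  ]
}}

```text
clock: 10.88
tool_pos: [0.3885, -0.351, 0.2638]
orientation: [-180.0, 0.0, -124.5]
force: [-0.6, -0.0, -3.7]
opening: 0.022
gripper_force: 30.0
```

```bash
python3 - <<'E'
from h import *
o=telemetry.get_obs();R2=Rn.from_euler("xyz",(180,0,-130),degrees=True)
print(o["force"],tool([.3293,-.3137,.2636],(180,0,-130)))
E
```

```text
[-0.5789 -0.0415 -3.7134] (array([0.0028, 0.07  , 0.0002]), array([-0.0001,  0.    ,  0.0962]))
```

Call:
{"fn": "carry_out", "kwargs": {
  "rows": [
    [0.0003,0.01,0,0,0,0.015],
    [0.0008,0.02,0,0,0,0.03],
    [0.001,0.03,0,0,0,0.045],
    [0.0015,0.04,0,0,0,0.06],
    [0.002,0.05,0,0,0,0.075],
    [0.0025,0.059,0,0,0,0.088],
    [0.0028,0.066,0,0,0,0.095],
    [0.0028,0.07,0,0,0,0.097]
  ]
}}

```text
clock: 11.88
tool_pos: [0.3295, -0.3139, 0.2638]
orientation: [-180.0, 0.0, -130.0]
force: [0.4, 0.4, -3.5]
opening: 0.0219
gripper_force: 30.0
```

Call:
{"fn": "carry_out", "kwargs": {
  "rows": [
    [0,0,0.004,0,0,0],
    [0,0,0.01,0,0,0],
    [0,0,0.017,0,0,0],
    [0,0,0.024,0,0,0],
    [0,0,0.03,0,0,0],
    [0,0,0.034,0,0,0],
    [0,0,0.036,0,0,0],
    [0,0,0.036,0,0,0]
  ]
}}

```text
clock: 12.88
tool_pos: [0.3299, -0.3142, 0.2277]
orientation: [-180.0, -0.0, -130.0]
force: [0.5, -0.2, -4.3]
opening: 0.022
gripper_force: 30.0
```

```bash
python3 - <<'E'
from h import *
o=telemetry.get_obs();print(o["tool_pos"],o["orientation"],o["force"])
s=viewer.snapshot("side")[:,:,::-1]
cv2.imwrite("pics/s6.png",s)
cv2.imwrite("pics/c7.png",crop(s,320,135,100,85,8))
E
```

```text
[ 0.3299 -0.3142  0.2277] [-179.9975   -0.0028 -129.991 ] [ 0.4587 -0.2401 -4.2824]
```

View pics/c7.png

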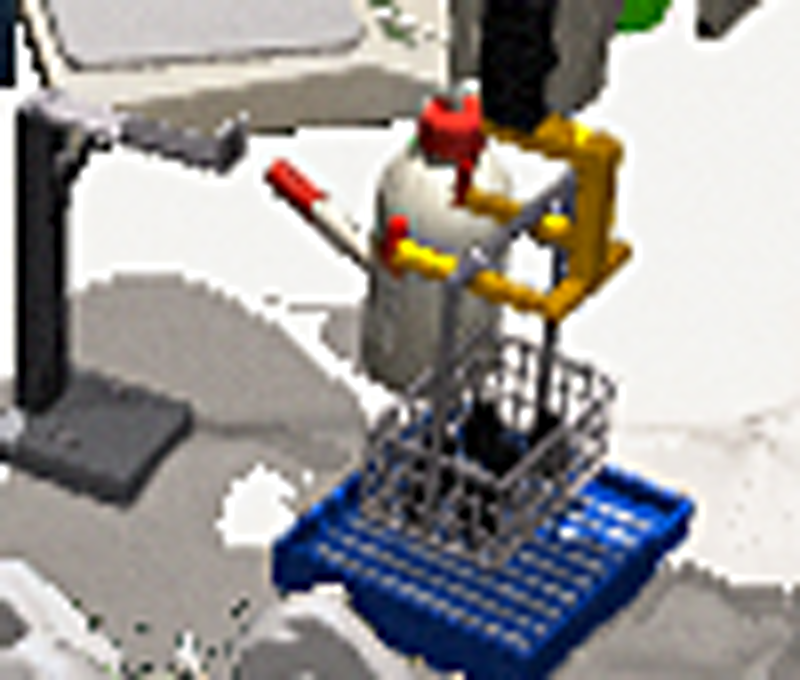

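```bash
python3 - <<'E'
from h import *
a,b=onz("side",(376.5,169.4),.1675),onz("side",(391.25,156.5),.1675);print(a,b,(a+b)/2,np.degrees(np.arctan2(*(a-b)[1::-1])))
s=cv2.imread("pics/side0.png")
m=cv2.inRange(cv2.cvtColor(s,cv2.COLOR_BGR2HSV),(100,120,50),(125,255,255));m[:170]=0;m[:,:340]=0;m[240:]=0;m[:,420:]=0
c=max(cv2.findContours(m,0,2)[0],key=cv2.contourArea)[:,0]
for k in(c[:,0].argmin(),c[:,0].argmax(),c[:,1].argmin()):print(c[k],onz("side",c[k],.03)[:2])
E
```

```text
[ 0.3569 -0.281   0.1675] [ 0.2993 -0.3518  0.1675] [ 0.3281 -0.3164  0.1675] 50.93352947861084
[354 203] [ 0.4153 -0.2984]
[406 198] [ 0.243  -0.3164]
[375 185] [ 0.3325 -0.3945]
```

Call:
{"fn": "carry_out", "kwargs": {
  "rows": [
    [0,0,0.004,0,0,0],
    [0,0,0.009,0,0,0],
    [0,0,0.014,0,0,0],
    [0,0,0.018,0,0,0],
    [0,0,0.021,0,0,0],
    [0,0,0.023,0,0,0],
    [0,0,0.024,0,0,0],
    [0,0,0.025,0,0,0]
  ]
}}

```text
clock: 13.92
tool_pos: [0.3301, -0.3143, 0.203]
orientation: [-180.0, 0.0, -130.0]
force: [0.8, 0.2, -0.7]
opening: 0.0222
gripper_force: 30.0
```

Call:
{"fn": "carry_out", "kwargs": {
  "rows": [
    [0,0,0.001,0,0,0],
    [0,0,0.002,0,0,0],
    [0,0,0.003,0,0,0],
    [0,0,0.004,0,0,0],
    [0,0,0.005,0,0,0],
    [0,0,0.006,0,0,0],
    [0,0,0.008,0,0,0],
    [0,0,0.01,0,0,0]
  ]
}}

```text
clock: 14.92
tool_pos: [0.3298, -0.3141, 0.1926]
orientation: [-180.0, 0.0, -130.0]
force: [0.1, -0.5, -1.0]
opening: 0.0217
gripper_force: 30.0
```

Call:
{"fn": "carry_out", "kwargs": {
  "rows": [
    [0,0,0.003,0,0,0],
    [0,0,0.006,0,0,0],
    [0,0,0.009,0,0,0],
    [0,0,0.011,0,0,0],
    [0,0,0.012,0,0,0],
    [0,0,0.012,0,0,0]
  ]
}}

```text
clock: 15.68
tool_pos: [0.3298, -0.3141, 0.1807]
orientation: [180.0, -0.0, -130.0]
force: [-0.4, -0.8, -1.9]
opening: 0.0219
gripper_force: 30.0
```

```bash
python3 - <<'E'
from h import *
o=telemetry.get_obs();print(o["tool_pos"],o["orientation"],o["force"])
s=viewer.snapshot("side")[:,:,::-1]
cv2.imwrite("pics/s7.png",s)
cv2.imwrite("pics/c8.png",crop(s,340,140,80,85,7))
E
```

```text
[ 0.3298 -0.3141  0.1807] [ 179.999    -0.0004 -129.9918] [-0.3692 -0.8194 -1.8882]
```

View pics/c8.png

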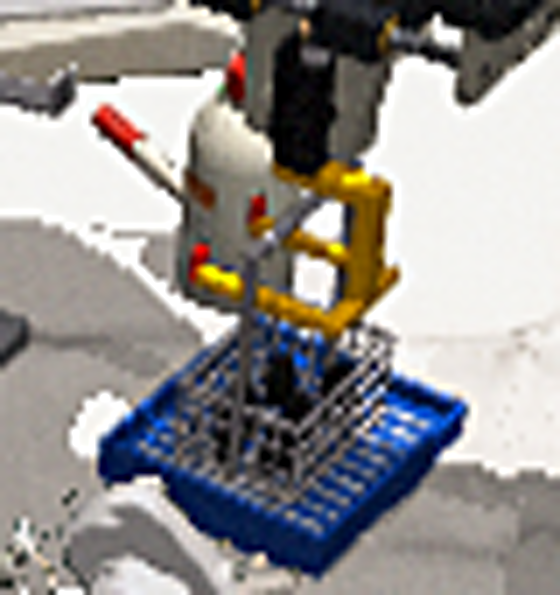

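Call:
{"fn": "carry_out", "kwargs": {
  "rows": [
    [0,0.005,0,0,0,0],
    [0,0.013,0,0,0,0],
    [0,0.023,0,0,0,0],
    [0,0.033,0,0,0,0],
    [0,0.043,0,0,0,0],
    [0,0.051,0,0,0,0],
    [0,0.055,0,0,0,0],
    [0,0.055,0,0,0,0]
  ]
}}

```text
clock: 16.73
tool_pos: [0.2877, -0.2787, 0.1809]
orientation: [-180.0, 0.0, -130.0]
force: [-0.6, 0.1, -1.8]
opening: 0.0218
gripper_force: 30.0
```

```bash
python3 - <<'E'
from h import *
o=telemetry.get_obs();print(o["tool_pos"],o["orientation"],o["force"])
s=viewer.snapshot("side")[:,:,::-1]
cv2.imwrite("pics/s8.png",s)
cv2.imwrite("pics/c9.png",crop(s,340,130,90,95,6))
print(tool([.42,-.15,.26],(180,0,-150)))
E
```

```text
[ 0.2877 -0.2787  0.1809] [-179.9755    0.0097 -129.9762] [-0.6302  0.1043 -1.8427]
(array([-0.1836, -0.0185, -0.0791]), array([-0.0004,  0.0001,  0.3494]))
```

View pics/c9.png

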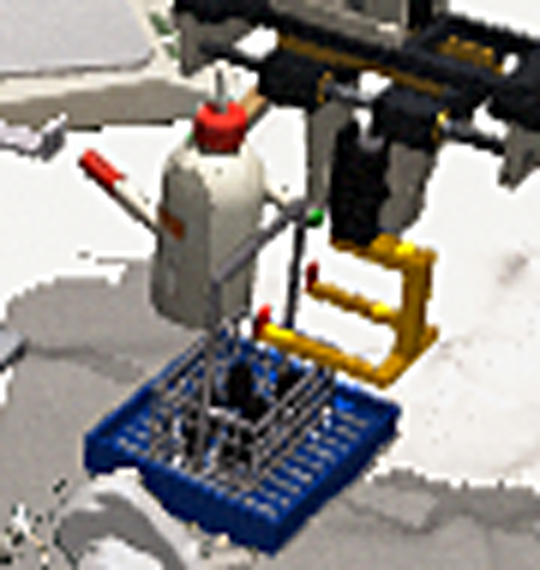

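The fork is clear of the bail and the basket stands in the tray. I've now viewed 12 pictures, over the limit of 10, so from here I'll work from numbers only.

Call:
{"fn": "carry_out", "kwargs": {
  "rows": [
    [0,0.001,-0.012,0,0,0],
    [0,0.001,-0.035,0,0,0],
    [0,0.001,-0.06,0,0,0],
    [0,0.001,-0.085,0,0,0],
    [0,0.001,-0.1,0,0,0],
    [0,0.001,-0.105,0,0,0],
    [0,0.001,-0.105,0,0,0]
  ]
}}

```text
clock: 17.65
tool_pos: [0.2868, -0.278, 0.2854]
orientation: [180.0, 0.0, -130.0]
force: [0.3, -0.5, -1.3]
opening: 0.0218
gripper_force: 30.0
```

Call:
{"fn": "carry_out", "kwargs": {
  "rows": [
    [-0.015,-0.0015,0,0,0,0.03],
    [-0.045,-0.0045,0,0,0,0.08],
    [-0.08,-0.008,0,0,0,0.15],
    [-0.115,-0.0115,0,0,0,0.22],
    [-0.145,-0.0145,0,0,0,0.28],
    [-0.17,-0.017,0,0,0,0.33],
    [-0.184,-0.0185,0,0,0,0.35],
    [-0.184,-0.0185,0,0,0,0.35]
  ]
}}

```text
clock: 18.65
tool_pos: [0.4194, -0.1485, 0.2845]
orientation: [179.9, -0.1, -150.0]
force: [-0.0, 0.3, -1.3]
opening: 0.0221
gripper_force: 30.0
```

```bash
python3 - <<'E'
from h import *
o=telemetry.get_obs();print(o["tool_pos"],o["orientation"],o["joint_pos"])
print(tool([.7015,-.0575,.26],(180,0,-178)))
s=cv2.imread("pics/side0.png");t=cv2.imread("pics/top0.png")
# mat contour (dark) in the side & top images
for n,im,(x,y,w,h) in(("side",s,(240,245,40,45)),("top",t,(222,130,60,45))):
    g=cv2.cvtColor(im,cv2.COLOR_BGR2HSV)[y:y+h,x:x+w]
    m=((g[:,:,2]<75)&((g[:,:,1]<90)|(g[:,:,2]<40))|((g[:,:,0]>15)&(g[:,:,0]<40)&(g[:,:,1]>110))).astype(np.uint8)
    m=cv2.morphologyEx(m,cv2.MORPH_CLOSE,np.ones((3,3)));m=cv2.morphologyEx(m,cv2.MORPH_OPEN,np.ones((3,3)))
    c=max(cv2.findContours(m,0,2)[0],key=cv2.contourArea)
    q=np.array([onz(n,p[0]+[x,y],.004)[:2] for p in c]);print(n,cv2.minAreaRect((q*1000).astype(np.float32)))
E
```

```text
[ 0.4194 -0.1485  0.2845] [ 179.9309   -0.1171 -149.975 ] [  6.0271  -3.8754 -20.9897  -0.0163 -73.0208 -65.9974]
(array([-0.2898, -0.0624,  0.0238]), array([ 0.0007, -0.0023,  0.4891]))
side ((704.1497802734375, -72.68133544921875), (74.92184448242188, 149.48106384277344), 0.4901997447013855)
top ((702.4385986328125, -60.358863830566406), (114.71265411376953, 74.83985137939453), 83.94113159179688)
```

Call:
{"fn": "carry_out", "kwargs": {
  "rows": [
    [-0.02,-0.004,0,0,0,0.03],
    [-0.06,-0.013,0,0,0,0.1],
    [-0.11,-0.024,0,0,0,0.19],
    [-0.16,-0.034,0,0,0,0.28],
    [-0.21,-0.045,0,0,0,0.37],
    [-0.255,-0.055,0,0,0,0.45],
    [-0.28,-0.06,0.01,0,0,0.49],
    [-0.29,-0.0624,0.024,0,0,0.5]
  ]
}}

```text
clock: 19.65
tool_pos: [0.7023, -0.0584, 0.2596]
orientation: [-180.0, -0.1, -178.7]
force: [-0.5, -0.4, -1.7]
opening: 0.022
gripper_force: 30.0
```

```bash
python3 - <<'E'
from h import *
o=telemetry.get_obs();print(o["tool_pos"],o["orientation"])
print(tool([.7015,-.059,.0762],(180,0,-179)))
E
```

```text
[ 0.7023 -0.0584  0.2596] [-179.9908   -0.1179 -178.6978]
(array([ 0.0005, -0.0005,  0.1834]), array([-0.0002, -0.0021,  0.0053]))
```

Call:
{"fn": "carry_out", "kwargs": {
  "rows": [
    [0.0005,-0.0005,0.015,0,0,0],
    [0.0005,-0.0005,0.045,0,0,0],
    [0.0005,-0.0005,0.08,0,0,0],
    [0.0005,-0.0005,0.115,0,0,0],
    [0.0005,-0.0005,0.145,0,0,0],
    [0.0005,-0.0005,0.162,0,0,0],
    [0.0005,-0.0005,0.17,0,0,0],
    [0.0005,-0.0005,0.17,0,0,0]
  ]
}}

```text
clock: 20.65
tool_pos: [0.7013, -0.059, 0.0921]
orientation: [-180.0, 0.0, -178.7]
force: [0.1, 0.5, -1.8]
opening: 0.022
gripper_force: 30.0
```

```bash
python3 - <<'E'
from h import *
o=telemetry.get_obs();print(o["tool_pos"],o["orientation"],o["force"])
s=viewer.snapshot("side")[:,:,::-1]
h=cv2.cvtColor(s,cv2.COLOR_BGR2HSV);m=(((h[:,:,0]<8)|(h[:,:,0]>172))&(h[:,:,1]>150)&(h[:,:,2]>80)).astype(np.uint8)
_,_,st,ce=cv2.connectedComponentsWithStats(m)
for c,a in zip(ce[1:],st[1:]):
    if a[4]>1 and 235<c[0]<285 and 230<c[1]<290: print(c,a[4],onz("side",c,o["tool_pos"][2]-.058))
print(tool([.7015,-.059,.0762],(180,0,-179)))
E
```

```text
[ 0.7013 -0.059   0.0921] [-179.9927    0.0152 -178.6832] [ 0.1212  0.5127 -1.759 ]
[267.5 250.5] 8 [ 0.6798 -0.091   0.0341]
[249.2 251.5] 10 [ 0.7301 -0.0896  0.0341]
(array([ 0.0002, -0.    ,  0.0165]), array([-0.0001,  0.0013,  0.0056]))
```

Call:
{"fn": "carry_out", "kwargs": {
  "rows": [
    [0.001,0,0.003,0,0,0],
    [0.002,0,0.007,0,0,0],
    [0.002,0,0.01,0,0,0],
    [0.002,0,0.012,0,0,0],
    [0.002,0,0.014,0,0,0],
    [0.002,0,0.015,0,0,0],
    [0.002,0,0.016,0,0,0],
    [0.002,0,0.016,0,0,0]
  ]
}}

```text
clock: 21.7
tool_pos: [0.6994, -0.0589, 0.0761]
orientation: [-180.0, 0.0, -178.7]
force: [-1.4, -0.6, 0.7]
opening: 0.0218
gripper_force: 30.0
```

Call:
{"fn": "carry_out", "kwargs": {
  "rows": [
    [0,0,0,0,0,0],
    [0,0,0,0,0,0],
    [0,0,0,0,0,0],
    [0,0,0,0,0,0],
    [0,0,0,0,0,0],
    [0,0,0,0,0,0]
  ],
  "grip": 0.3
}}

```text
clock: 22.45
tool_pos: [0.6993, -0.0589, 0.0757]
orientation: [180.0, 0.0, -178.7]
force: [0.1, -0.6, -0.2]
opening: 0.0572
gripper_force: 0.0
```

Call:
{"fn": "carry_out", "kwargs": {
  "rows": [
    [0,0,-0.01,0,0,0],
    [0,0,-0.03,0,0,0],
    [0,0,-0.06,0,0,0],
    [0,0,-0.1,0,0,0],
    [0,0,-0.14,0,0,0],
    [0,0,-0.17,0,0,0],
    [0,0,-0.18,0,0,0],
    [0,0,-0.18,0,0,0]
  ]
}}

```text
clock: 23.45
tool_pos: [0.6994, -0.0588, 0.2564]
orientation: [180.0, 0.1, -178.7]
force: [-0.5, 1.3, -1.1]
opening: 0.0568
gripper_force: 0.0
```

```bash
python3 - <<'E'
from h import *
o=telemetry.get_obs();print(o["tool_pos"],o["force"],o["opening"])
s=viewer.snapshot("side")[:,:,::-1];t=viewer.snapshot("top")[:,:,::-1]
for n,im,(x0,x1,y0,y1) in(("side",s,(235,285,230,290)),("top",t,(222,290,130,180))):
    h=cv2.cvtColor(im,cv2.COLOR_BGR2HSV);m=(((h[:,:,0]<8)|(h[:,:,0]>172))&(h[:,:,1]>110)&(h[:,:,2]>80)).astype(np.uint8)
    _,_,st,ce=cv2.connectedComponentsWithStats(m)
    for c,a in zip(ce[1:],st[1:]):
        if a[4]>1 and x0<c[0]<x1 and y0<c[1]<y1: print(n,c,a[4],onz(n,c,.018))
for n,a in(("side0","s"),):
    old=cv2.imread("pics/side0.png");d=cv2.absdiff(old,s).max(2)
    print("diff bottle",(d[150:185,366:386]>50).mean(),"tape",(d[216:236,249:274]>50).mean(),"post",(d[150:190,322:330]>50).mean())
# bail bar/basket vs last view s8 (withdrawn)
p=cv2.imread("pics/s8.png");d=cv2.absdiff(p,s).max(2);print("basket",(d[172:215,356:396]>50).mean())
E
```

```text
[ 0.6994 -0.0588  0.2564] [-0.4584  1.2555 -1.0888] 0.05675393234741469
side [268.5714 254.7143] 7 [ 0.6781 -0.0906  0.018 ]
side [250.6667 255.6667] 9 [ 0.7278 -0.0894  0.018 ]
top [261.6667 141.3333] 3 [ 0.7276 -0.0914  0.018 ]
top [264.6667 158.3333] 3 [ 0.677  -0.0932  0.018 ]
diff bottle 0.06428571428571428 tape 0.202 post 0.01875
basket 0.3953488372093023
```

Call:
{"fn": "carry_out", "kwargs": {
  "rows": [
    [0,0.05,-0.01,0,0,0],
    [0.03,0.11,-0.02,0,0,0],
    [0.06,0.17,-0.02,0,0,0],
    [0.09,0.23,-0.02,0,0,0],
    [0.11,0.28,-0.02,0,0,0],
    [0.13,0.33,-0.02,0,0,0],
    [0.15,0.36,-0.02,0,0,0],
    [0.15,0.36,-0.02,0,0,0]
  ]
}}

```text
clock: 24.55
tool_pos: [0.5393, 0.2995, 0.2742]
orientation: [-179.9, -0.1, -178.5]
force: [0.2, -0.2, -1.1]
opening: 0.0572
gripper_force: 0.0
```

```bash
python3 - <<'E'
from h import *
s=viewer.snapshot("side")[:,:,::-1];t=viewer.snapshot("top")[:,:,::-1]
for n,im,box in(("side",s,[(366,386,150,185),(247,276,214,238)]),("top",t,[(415,446,245,280),(297,328,128,158)])):
    d=cv2.absdiff(cv2.imread(f"pics/{n}0.png"),im).max(2)
    print(n,"bottle, tape diff",[(d[c:e,a:b]>50).mean().round(3) for a,b,c,e in box])
# basket: near-grey/black pixels changed w.r.t. first top picture within the tray surroundings
o=cv2.imread("pics/top0.png");d=(cv2.absdiff(o,t).max(2)>45).astype(np.uint8);d[:225]=0;d[320:]=0;d[:,:320]=0;d[:,412:]=0
d=cv2.morphologyEx(d,cv2.MORPH_CLOSE,np.ones((5,5)))
c=max(cv2.findContours(d,0,2)[0],key=cv2.contourArea);r=cv2.minAreaRect(c);print("top changed",r,onz("top",r[0],.05))
p=[np.array([x,y,z]) for x,y,z in((.328,-.315,.145),)]
print("expected bar px",proj("top",p[0]),proj("side",p[0]))
h=cv2.cvtColor(s,cv2.COLOR_BGR2HSV);g=((h[:,:,1]<70)&(h[:,:,2]<190)).astype(np.uint8)
# dark bar ends along the expected line in side: column-wise topmost grey pixels
for x in range(372,394,2):
    ys=np.where(g[150:185,x])[0]+150;print(x,ys[:4],end="; ")
E
```

```text
side bottle, tape diff [np.float64(0.243), np.float64(0.032)]
top bottle, tape diff [np.float64(0.0), np.float64(0.0)]
top changed ((371.9705810546875, 272.8823547363281), (43.732139587402344, 28.640262603759766), 30.963756561279297) [ 0.3248 -0.3219  0.05  ]
expected bar px [375.1191 270.5613] [383.4731 169.2668]
372 [150 153 154 162]; 374 [151 155 163 164]; 376 [151 153 158 163]; 378 [155 163 164 165]; 380 [152 156 163 164]; 382 [157 162 163 164]; 384 [151 154 157 161]; 386 [150 158 163 164]; 388 [154 156 157 159]; 390 [153 155 164 165]; 392 [152 154 161];
```

```bash
python3 -c "
from plant import workorder;print(workorder.close_job())"
```

```text
the job is handed in; nothing more can be done
None
```

I've handed the job in: the basket stands in the blue tray about 5 mm from centre and the fork is back upright along the middle of its mat. The last pictures show the wash bottle and tape roll where they were. It took about 25 s, but I viewed 12 pictures against the limit of 10.

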